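Lift a ring stack out of its sprung stand with the lifting key

TASK

Take the T-handled lifting key out of its holder, pass it down through the three corer rings in the sprung stand and feel for the slot in the carrier plate beneath them, pressing gently (no more than about 15 N). When the foot of the key has gone through and its shoulder sits on the carrier, turn the key across the slot, lift the whole stack out and set it down gently inside the rim of the empty drying seat, with the key left standing in it. Handle the rings only with the key, never with the gripper, and leave the jar, beaker and petri dish alone.

Things in the scene. Friction and masses are not known exactly. Their poses are not given: they have to be found in the camera images.
- key: Lifting key, 0.16 kg, upright in its holder. Origin: centre of the underside of its foot, z up the shank. Foot: cross bar 30 (x) x 8 (y) x 8 mm high. Neck 8 mm thick, 8 to 16 mm up. Round shank, 26 mm thick, 16 to 86 mm up. T-handle: bar 60 (x) x 14 (y) x 18 mm, 86 to 104 mm up; pinch it across y. Handle and foot both lie along x; half a turn makes no difference.
- key_shoulder (a point): The shoulder: the shank's flat lower end, on the key's axis 16 mm above the underside of the foot.
- holder: Fixed block 66 (x) x 46 (y) x 40 mm high with a slot 32 x 10 mm along its x right through it. The key stands in it, foot in the slot, shoulder on the block's top; it pulls straight up (30 mm to be clear). Origin: centre of its underside.
- stand: Fixed round stand: foot 112 mm in diameter, cup 86 mm outside, 74 mm inside, rim 52 mm high. Origin: centre of its underside. In it a spring plate, open in the middle (44 mm), carries the carrier plate. Pressed, it yields from about 3 N on, then 1 mm per 0.6 N, through 12 mm; below that it is hard.
- carrier_level (a point): Point on the stand's axis, 51 mm up: the upper face of the unpressed carrier, a loose round plate 70 mm wide, 6 mm thick, with a 3 mm high lip. Its central slot, 34 x 12 mm, lets the foot pass; deep in the dark bore it is hard to see and its direction is not reported: its long side lies within 65 degrees either side of world x. Only friction keeps the carrier from turning.
- stand_axis (a point): Point on the stand's axis at the worktop. How the key holds: once the foot is right through the carrier, shoulder down on it, the key has 2 mm of up and down play; turned 60 degrees or more from the slot, either way round, its foot carries the carrier and rings.
- ring_bottom: Lowest of three equal loose steel rings, 64 mm outside, 36 mm hole, 10 mm thick, about 0.06 kg each. Origin: centre of its underside, which lies on the carrier's upper face.
- ring_middle: Middle ring, origin likewise.
- ring_top: Top ring, origin likewise; its upper face is 10 mm above the origin.
- seat: Fixed round drying seat, empty: foot 108 mm in diameter, rim 100 mm outside, 84 mm inside, 31 mm high; inside it a ledge at 24 mm, whose open middle, 48 mm wide and 19 mm deep, has room for the foot of the key. The carrier belongs flat on the ledge. Origin: centre of its underside.
- seat_ledge (a point): Centre of the seat at the height of the ledge, 24 mm above the worktop. With the carrier home, the lowest ring's underside is 6 mm above this point.
- clip_jar: Glass jar with a dark lid, 80 mm wide, 99 mm high; leave alone. Origin: centre of its underside.
- beaker: Glass beaker, 77 mm wide, 78 mm high; leave alone. Origin: centre of its underside.
- petri_dish: Flat round dish, 64 mm wide, 14 mm high; leave alone. Origin: centre of its underside.
There are look-alikes about, which are no part of the job. What is shaped like the key but brown or green is not meant.

How it is judged:
On the way, in this order (a step that is already met when the one before it is completed fails the run):
1. the key is out of its holder (z of key in the frame of holder above 0.045 m), for 0.1 s.
2. the key is through all three rings in the stand with its shoulder down on the carrier (within 4 mm) (z of key_shoulder in the frame of ring_bottom below 0.004 m and horizontal distance between key_shoulder and ring_bottom below 0.008 m and horizontal distance between ring_bottom and stand below 0.01 m and z of ring_top in the frame of stand below 0.08 m), for 0.1 s.
3. all three rings hang on the key, clear above the stand (z of ring_bottom in the frame of stand above 0.075 m and horizontal distance between key_shoulder and ring_bottom below 0.01 m and distance between ring_bottom and ring_top below 0.026 m), for 0.2 s.
At the end, for the whole second after the job is handed in: Carrier flat on the seat's ledge, three rings stacked on it: lowest within 10 mm of the seat's centre, 3-9 mm above the ledge, level within 0.08 rad (top one 0.1); neighbours' origins within 13 mm; key through them, shoulder within 10 mm of their centre, at most 6 mm up, tilt under 0.2 rad; at rest (horizontal distance between ring_bottom and seat_ledge below 0.01 m and z of ring_bottom in the frame of seat_ledge between 0.003 and 0.009 m and angle between ring_bottom's own z axis and vertical below 0.08 rad and distance between ring_bottom and ring_middle below 0.013 m and distance between ring_middle and ring_top below 0.013 m and angle between ring_top's own z axis and vertical below 0.1 rad and z of key_shoulder in the frame of ring_bottom below 0.006 m and horizontal distance between key_shoulder and ring_bottom below 0.01 m and angle between key's own z axis and vertical below 0.2 rad and linear speed of each of key, ring_top below 0.02 m/s); the robot touches nothing.
It fails at once if the stand is loaded with more than 22 N (the stack's own weight, about 2.5 N, included) (contact force between stand and anything else above 22 N).
It fails at once if the seat is struck with more than 40 N (contact force between seat and anything else above 40 N).
It fails at once if the gripper touches a ring (contact force between any of the arm, the fingers and ring_bottom above 0.5 N or contact force between any of the arm, the fingers and ring_middle above 0.5 N or contact force between any of the arm, the fingers and ring_top above 0.5 N).
It fails at once if the jar, beaker or petri dish is moved by more than 20 mm (distance of any of clip_jar, beaker, petri_dish from where it was at the start of the episode above 0.02 m).
It also fails if it takes over 72 s, if anything falls off the work surface, if the arm or the gripper's body presses on something with over 40 N, if the wrist force passes 120 N, or if a joint passes its speed limit or range.

ROBOT

A 7-joint arm with a two-finger parallel gripper is mounted at the origin on a cart in front of the work surface, level with it; the furniture and walls round the work are solid. World frame = base frame: x ahead of the robot, y to its left, z up, the work surface at z = 0. Lengths are in m, angles in rad, forces in N, time in s.
With the tool pointing down it reaches from about 0.4 to 0.875 m from the base axis. Payload 4.4 kg.
Tool frame: the origin (TCP) lies midway between the tips of the shut fingers; the grasp point (between the pads) lies 19 mm behind it; z points along the fingers, y is the direction in which the jaws open and shut (so a half turn about z gives the same grasp; the last joint's range is limited). The gripper opens to 85 mm and grips with 20 to 120 N. Pads are 22 mm wide; open, the fingers measure 114 mm over their backs; the gripper's body (76 mm by 85 mm) begins 54 mm behind the grasp point. The pads swing forward as they close: fully open they stand 13 mm farther back than shut.
Start: joints at [1.077, 0.628, 0.038, 1.517, -0.027, 0.996, -0.02], TCP at [0.27, -0.591, 0.204] pointing down, gripper open.
Joint ranges: [-3.06, 3.06], [-0.37, 2.12], [-1.25, 1.32], [0.18, 2.47], [-1.1, 4.24], [0.23, 1.98], [-2.94, 2.94]. Speed limits (rad/s): [2.57, 2.57, 3.14, 3.14, 3.14, 3.14, 3.14].

INTERFACE

Orientations are given as a 3x3 rotation matrix whose columns are the frame's x, y, z axes.
In Python, from plant import arm gives the robot as it stands. The module is installed in compiled form; this text tells all that it offers.
- The arm moves only by the shell command python3 -m pendant 'ROWS' [FORCE]. ROWS is JSON, a list of rows, each a list of 3 entries, a list of its own where there are three numbers: the shift along the tool's x, y, z in mm, then the turn, a rotation vector about the tool's x, y, z in rad, then the closure, from -1 (fully open) to 1 (shut). In form: [[[tx, ty, tz], [ax, ay, az], grip], ...]. A call has 1 to 20 rows; each row shifts and turns the commanded pose from where the row before left it, along the tool's axes as they then stand; what a row does not reach is not made up. A row lasts 1/10 s, in which the tool goes at most 50 mm and 8.59 degrees, less where a joint would pass 70% of its speed; a pose out of reach is approached as far as the arm can. A call with a gripper value outside its range is refused whole. The fingers move at their own pace and stop on an object; FORCE is the grip in N (left out, the last holds). Time passes only in rows, so rows that do not move let the fingers close. It gives the time, the measured TCP pose, the force and the opening at its end, in the units of the state.
- arm.get_obs(): the state, without advancing time (a new reading comes with each control period).
- arm.camera(name): name is "scene" or "top"; returns the picture (420x560x3 uint8, red, green, blue); there is no depth.
- arm.camera_info(name): a dict with "intrinsics" (3x3 intrinsics, pixels), "distortion" ([k1, k2, p1, p2, k3] as OpenCV has them; the pictures are not rectified), "world_to_cam" (4x4, takes a point from world to camera coordinates). Camera axes: x right, y down, z forward; pixel columns grow to the right and rows downward; lengths in m; the calibration is good to about 2 mm. A picture is of the moment at which its call begins. camera_info takes no time and is no camera call.
- arm.hand_in(): hands the job in, once; it reports no verdict.
Trained networks look in the newest picture that a camera, given by its name, has taken for a name from the list of things; names that differ only in an ending like _2 or _b are one class to them, and where a whole thing is asked for, a point or a joint stands for the part that bears it (a point fixed in the world has none). Each returns a list of dicts, best first, with "conf" (0 to 1); they miss things now and then, are a little off and sometimes report something else, mostly with a low value. They report only what shows in the picture. A call takes as long as a camera call. They do not tell look-alikes from the thing itself.
- arm.boxes_of(camera, query): "bbox" ([left, top, width, height] as shares, 0 to 1, of the picture: columns of its width, rows of its height, round what is visible of it).
- arm.trace(camera, query): "region" (420x560 bool, what is visible of it) and "bbox" ([left, top, width, height] as shares, 0 to 1, of the picture: columns of its width, rows of its height, round what is visible of it).
- arm.pinpoint(camera, query): "point" ([row, column] as shares, 0 to 1, of the picture: columns of its width, rows of its height: a listed point, or the origin of a listed thing).
The state is a dict: "t": time; "qpos": joint angles; "qvel": joint speeds; "joint_torque": joint torques, N m; "eef_pos": TCP position; "tool_rot": TCP orientation; "wrist_force": force on the tool from outside, world axes, zero at the start; "moment": the same for the moment, N m; "gripper_width": finger opening in m.
Only numpy, scipy, OpenCV 4.12 (cv2) and the standard library are available. Lean on these libraries where they do the work, as an engineer would, in place of code of your own. Each camera call takes 0.05 s, during which the arm holds its last target. There are 200 camera calls.

## Working session

There is one attempt and no reset: what is moved stays moved. The work goes in short steps, Python scripts to look and compute and a shell command to move; the robot and the scene stay as the last step left them, time stands still between calls to the robot, and variables do not carry over. Pictures are saved under pics/ and viewed, about 8 in all and at most 12, crops included, and the job is handed in when it is done.

```bash
mkdir -p pics
cat > h.py <<'E'
import numpy as np, cv2
from plant import arm
def K(c):
    i=arm.camera_info(c); return np.array(i["intrinsics"],float),np.array(i["distortion"],float),np.array(i["world_to_cam"],float)
def ray(c,px):  # px (col,row) -> origin, dir in world
    k,d,T=K(c); u=cv2.undistortPoints(np.array([[px]],float),k,d)[0,0]
    R=T[:3,:3]; return -R.T@T[:3,3], R.T@np.array([u[0],u[1],1])
def atz(c,px,z):
    o,d=ray(c,px); return o+d*(z-o[2])/d[2]
def tri(a,b):
    A=np.zeros((3,3));v=np.zeros(3)
    L=[ray(*a),ray(*b)]
    for o,d in L:
        d=d/np.linalg.norm(d);P=np.eye(3)-np.outer(d,d);A+=P;v+=P@o
    p=np.linalg.solve(A,v)
    e=[np.linalg.norm(np.cross(p-o,d/np.linalg.norm(d)))*1e3 for o,d in L]
    return p,e
def proj(c,p):
    k,d,T=K(c); return cv2.projectPoints(np.array(p,float).reshape(-1,1,3),cv2.Rodrigues(T[:3,:3])[0],T[:3,3],k,d)[0].reshape(-1,2)
def px(pt): return (pt[1]*560,pt[0]*420)
E
python3 - <<'E'
from h import *
np.set_printoptions(precision=3,suppress=True)
ims=[]
for c in("scene","top"):
    im=arm.camera(c)[:,:,::-1]; cv2.imwrite(f"pics/{c}0.png",im)
    T=K(c)[2]; print(c,-T[:3,:3].T@T[:3,3],K(c)[0][0,0])
for q in("key","key_shoulder","holder","stand","carrier_level","stand_axis","ring_top","seat","seat_ledge","clip_jar","beaker","petri_dish"):
    for c in("scene","top"):
        r=arm.pinpoint(c,q); print(q,c,[(np.round(px(x["point"])).tolist(),round(x["conf"],2)) for x in r[:4]])
print(arm.get_obs())
E
```

```text
scene [ 0.051 -0.613  0.566] 530.988147996891
top [ 0.42  -0.012  1.045] 461.424130063649
key scene [([324.0, 244.0], 0.88), ([242.0, 287.0], 0.65), ([267.0, 221.0], 0.61), ([310.0, 214.0], 0.58)]
key top [([319.0, 272.0], 0.83), ([269.0, 218.0], 0.82), ([274.0, 170.0], 0.62), ([313.0, 197.0], 0.6)]
key_shoulder scene [([243.0, 281.0], 0.87), ([325.0, 240.0], 0.72), ([312.0, 210.0], 0.7), ([264.0, 213.0], 0.63)]
key_shoulder top [([221.0, 182.0], 0.78), ([318.0, 277.0], 0.72), ([275.0, 220.0], 0.69), ([277.0, 175.0], 0.63)]
holder scene []
holder top [([275.0, 216.0], 0.75), ([179.0, 248.0], 0.65)]
stand scene [([294.0, 159.0], 0.54)]
stand top [([386.0, 245.0], 0.89)]
carrier_level scene [([180.0, 196.0], 0.62)]
carrier_level top [([392.0, 243.0], 0.69)]
stand_axis scene []
stand_axis top [([383.0, 247.0], 0.98), ([178.0, 245.0], 0.31)]
ring_top scene [([348.0, 285.0], 0.78)]
ring_top top [([394.0, 239.0], 0.58)]
seat scene [([180.0, 199.0], 0.79)]
seat top [([178.0, 247.0], 0.88)]
seat_ledge scene [([173.0, 187.0], 0.88), ([350.0, 297.0], 0.51)]
seat_ledge top [([177.0, 244.0], 0.74)]
clip_jar scene [([295.0, 155.0], 0.93)]
clip_jar top [([194.0, 120.0], 0.97)]
beaker scene [([369.0, 208.0], 0.77)]
beaker top [([297.0, 132.0], 0.52)]
petri_dish scene [([157.0, 240.0], 0.9)]
petri_dish top [([223.0, 294.0], 0.57)]
{'t': 1.3, 'qpos': array([ 1.077,  0.628,  0.039,  1.517, -0.027,  0.996, -0.02 ]), 'qvel': array([-0.001, -0.001, -0.   , -0.   , -0.   , -0.   ,  0.002]), 'joint_torque': array([ -0.   , -56.327,   1.225, -19.378,   0.011,   0.002,  -0.   ]), 'eef_pos': array([ 0.27 , -0.591,  0.204]), 'tool_rot': array([[ 0.91 ,  0.415,  0.   ],
       [ 0.415, -0.91 , -0.   ],
       [ 0.   ,  0.   , -1.   ]]), 'wrist_force': array([-0.302, -1.297, -0.894]), 'moment': array([-0.005,  0.035,  0.016]), 'gripper_width': 0.08576104760270992}
```

View pics/scene0.png

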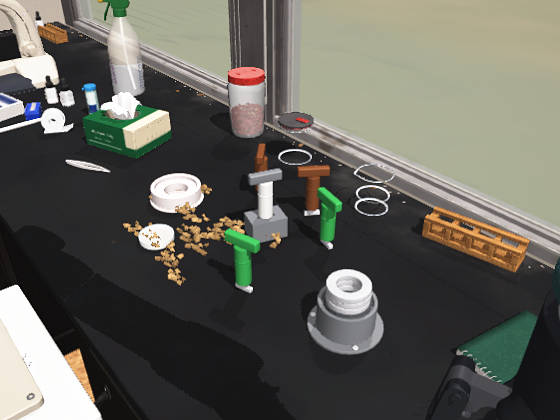

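View pics/top0.png

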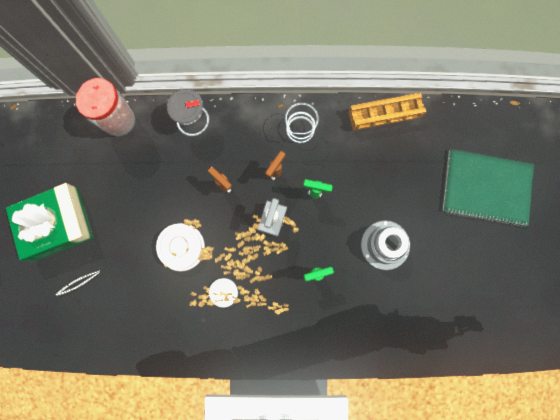

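Candidates shaped like the key: brown at scene (262,158) and (313,190), green at (328,215) and (242,258), and the grey-handled one at scene (265,195), top (273,213). The grey one stands in the grey block, so it fits. The stand is at top (386,245) and the seat at top (180,247). I'll confirm these in one enlarged crop.

Run:
```python
from h import *
np.set_printoptions(precision=4,suppress=True)
s=cv2.imread("pics/scene0.png");t=cv2.imread("pics/top0.png")
def crop(im,x,y,w,h,f): return cv2.resize(im[y:y+h,x:x+w],(w*f,h*f),interpolation=cv2.INTER_CUBIC)
a=crop(s,225,155,80,100,4)[:300,:400]
A=np.zeros((600,800,3),np.uint8)
A[:400,:320]=crop(s,225,155,80,100,4); A[:300,320:620]=crop(t,245,190,50,50,6); A[300:600,320:560]=crop(t,356,215,60,60,4)[:300][:,:240] if 0 else cv2.resize(t[215:275,356:416],(240,300)); A[300:600,560:800]=cv2.resize(t[217:277,150:210],(240,300))
cv2.imwrite("pics/crop1.png",A)
for c in("scene","top"):
    arm.camera(c)
    for q in("key","stand","ring_top","seat","holder","ring_bottom"):
        r=arm.trace(c,q)
        for x in r[:3]:
            m=x["region"];ys,xs=np.where(m); print(c,q,round(x["conf"],2),xs.min(),xs.max(),ys.min(),ys.max(),xs.mean().round(1),ys.mean().round(1),m.sum())
```

```text
scene key 0.86 297 330 166 215 312.6 185.1 834
scene key 0.84 248 282 169 218 265.0 189.2 901
scene key 0.59 318 341 188 249 328.2 216.1 890
scene stand 0.97 307 382 287 355 344.2 328.7 2891
scene ring_top 0.87 326 372 270 304 348.8 286.7 1085
scene ring_top 0.35 150 202 174 212 175.3 192.4 1604
scene seat 0.87 150 203 173 213 175.7 192.3 1694
scene holder 0.64 244 287 206 241 265.8 224.7 1073
scene ring_bottom 0.62 326 369 286 313 347.2 301.7 358
top key 0.73 304 333 267 280 318.1 273.2 289
top key 0.64 264 278 199 228 271.5 214.3 303
top key 0.62 265 285 151 179 275.3 166.3 318
top ring_top 0.9 378 407 227 257 392.7 241.9 562
top seat 0.62 158 203 225 269 179.4 246.7 1608
top holder 0.75 258 286 201 236 272.5 220.3 490
top ring_bottom 0.3 264 278 199 227 271.5 213.7 273
```

View pics/crop1.png

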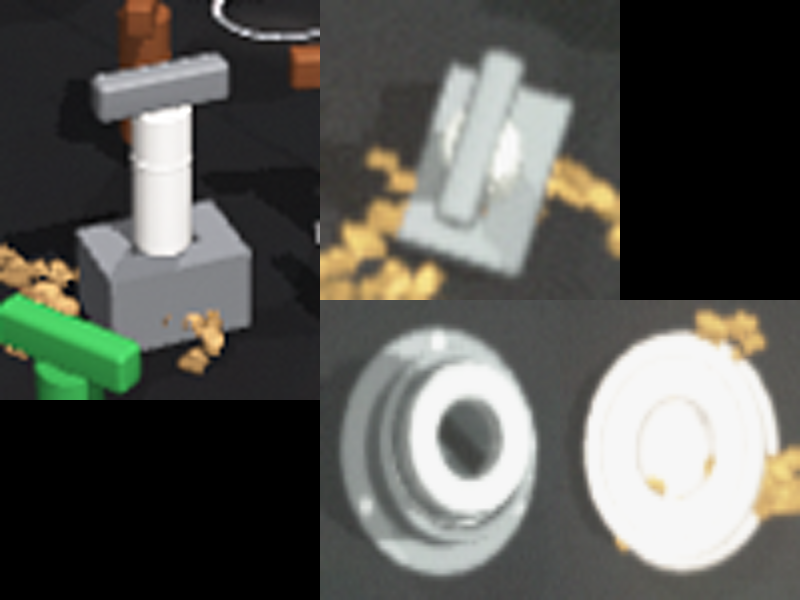

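The crop confirms the grey-handled, white-shanked key standing in the grey block (scene about (265,173), top about (271,212)). The stack stands in the stand with a faint patch in the bore. Next I'll triangulate and enhance the bore.

Run:
```python
from h import *
np.set_printoptions(precision=4,suppress=True)
p,e=tri(("top",(271.4,212.5)),("scene",(265.1,172.6)));print("handle top",p,e)
# handle ends in top at z of top face
f=lambda X,Y:((X-320+.5)/6-.5+245,(Y+.5)/6-.5+190)
z=p[2]
a=atz("top",f(503,54),z);b=atz("top",f(459,221),z);print(a,b,np.linalg.norm(a-b),"dir deg",np.degrees(np.arctan2(*(a-b)[1::-1])))
s=cv2.imread("pics/scene0.png");t=cv2.imread("pics/top0.png")
# holder edges: corners in top crop at z=0.04
cs=[atz("top",f(*q),.04) for q in((452,62),(572,98),(520,275),(402,240))];print(np.mean(cs,0));
for i in range(4):
    d=cs[(i+1)%4]-cs[i];print("edge",np.linalg.norm(d),np.degrees(np.arctan2(d[1],d[0])))
# circles from bright segmentation in top
def ell(im,thr,x0,x1,y0,y1):
    g=im[y0:y1,x0:x1].min(2);m=(g>thr).astype(np.uint8)
    cn=max(cv2.findContours(m,0,1)[0],key=cv2.contourArea);E=cv2.fitEllipse(cn);return (E[0][0]+x0,E[0][1]+y0),E[1:]
for n,z,b in(("ring",.081,(370,415,220,264)),("seat",.031,(150,210,217,277))):
    for th in(170,200):
        c,E=ell(t,th,*b);print(n,th,c,E,atz("top",c,z))
c2,E=ell(s,190,320,380,262,306);print("ring scene",c2,E,atz("scene",c2,.081))
c1,_=ell(t,170,370,415,220,264);print("tri ring",tri(("top",c1),("scene",(348.5,284))))
c2,E=ell(s,170,140,210,168,216);print("seat scene",c2,E,atz("scene",c2,.031))
# stand flange from top pinpoint
print("stand axis",atz("top",(384.5,246),0.0))
for n,q,z in(("jar",(194,120),0),("beaker",(297,132),0),("dish",(223,294),.0)):print(n,atz("top",q,z))
for nm,xx in(("petri",(223,293)),):pass
im=t[222:262,372:412];g=cv2.cvtColor(im,6).astype(float)
print(g[8:32,8:32].astype(int))
g=np.clip((g-30)*255/110,0,255).astype(np.uint8)
cv2.imwrite("pics/bore.png",cv2.resize(g,(560,560),interpolation=cv2.INTER_CUBIC))
```

```text
handle top [0.5462 0.0071 0.1261] [np.float64(0.06901998441183091), np.float64(0.06901998441189061)]
[ 0.5745 -0.0003  0.1261] [0.518  0.0144 0.1261] 0.0583568590122479 dir deg -14.57307749317522
[0.5465 0.0069 0.04  ]
edge 0.04612262105111105 -107.00525172698053
edge 0.06787039703985784 163.626622137861
edge 0.04492241408437941 73.41388862110499
edge 0.06822276208322982 -15.367447324003571
ring 170 (391.4396724700928, 241.84241485595703) ((33.084190368652344, 41.223304748535156), 156.04888916015625) [ 0.4896 -0.2442  0.081 ]
ring 200 (392.15780448913574, 240.07565307617188) ((28.438709259033203, 38.02229690551758), 140.95278930664062) [ 0.4933 -0.2458  0.081 ]
seat 170 (179.40792846679688, 246.59391975402832) ((46.238773345947266, 46.92975616455078), 27.1557559967041) [0.483  0.2134 0.031 ]
seat 200 (179.34606742858887, 246.56758499145508) ((45.80351638793945, 46.30194091796875), 27.20541000366211) [0.4831 0.2135 0.031 ]
ring scene (350.3615894317627, 286.9720764160156) ((33.73222351074219, 47.1070442199707), 115.9400405883789) [ 0.4838 -0.2551  0.081 ]
tri ring (array([ 0.4902, -0.
[... 2069 characters left out ...]
47 247 247 247 247 238 157 110 108  95  78  69  66  67  68  82 112
  133 158 217 246 247 247]
 [242 247 247 247 247 247 246 233 149 116 106  98  83  72  68  83 106 128
  157 214 244 247 247 247]
 [217 246 247 247 247 247 247 246 234 166 129 113 103  90  80 101 135 166
  212 243 247 247 247 247]
 [176 239 247 247 247 247 247 247 247 241 214 164 143 144 143 162 209 239
  246 247 247 247 247 247]
 [152 202 243 247 247 247 247 247 247 247 246 245 243 240 243 245 246 246
  247 247 247 247 247 247]
 [140 156 207 244 247 247 247 247 247 247 247 247 247 247 247 247 247 247
  247 247 247 247 247 247]
 [124 139 156 206 242 247 247 247 247 247 247 247 247 247 247 247 247 247
  247 247 247 247 247 233]]
```

View pics/bore.png

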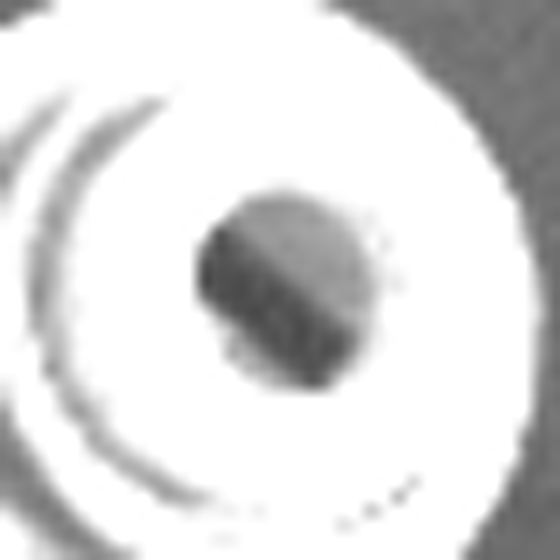

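The bore shows the slot as a dark band running from upper left (205,260) to lower right (330,370) of the crop. Next: its world direction, the ring hole centre in both views, and the moves to the key.

```bash
cat > m.py <<'E'
from h import *
np.set_printoptions(precision=4,suppress=True)
def hole(im,cx,cy,r,thr,pol=1):
    g=cv2.cvtColor(im,6).astype(np.float32);P=[]
    for a in np.linspace(0,2*np.pi,72,endpoint=False):
        rr=np.arange(2,r,.1);v=cv2.remap(g,(cx+rr*np.cos(a)).astype(np.float32)[None],(cy+rr*np.sin(a)).astype(np.float32)[None],1)[0]
        k=np.where(pol*(v-thr)>0)[0]
        if len(k):P.append((cx+rr[k[0]]*np.cos(a),cy+rr[k[0]]*np.sin(a)))
    return np.array(P,np.float32)
E
python3 - <<'E'
from m import *
s=cv2.imread("pics/scene0.png");t=cv2.imread("pics/top0.png")
def circ(c,P,z):
    W=np.array([atz(c,q,z)[:2] for q in P]);
    from scipy.optimize import least_squares
    r=least_squares(lambda x:np.hypot(*(W-x[:2]).T)-x[2],[*W.mean(0),.02],loss="soft_l1",f_scale=.0005).x;return r
P=hole(t,392.5,242,14,195);print("top hole",P.mean(0),circ("top",P,.081))
P=hole(t,392.5,242,24,150,-1) if 0 else None
for th in(150,190):
    P=hole(s,349,285,14,th);print("scene hole",len(P),circ("scene",P,.081))
g=cv2.cvtColor(s,6);print(g[272:306:2,326:374:2])
# slot edges
pts=[(380+8,238),(380+9.2,239),(380+10.3,240),(391.5,241),(392.7,242),(393.7,243),(394.8,244),(395.9,245)]
w=np.array([atz("top",q,.051)for q in pts]);d=w[-1]-w[0];print("slot dir",np.degrees(np.arctan2(d[1],d[0]))%180)
lo=[(388.2,244),(389,245),(389.7,246),(390.8,247),(392,248)]
w2=np.array([atz("top",q,.048)for q in lo]);d=w2[-1]-w2[0];print("slot dir lo",np.degrees(np.arctan2(d[1],d[0]))%180,w.mean(0),w2.mean(0))
# overlays predicted: seat ledge/hole
P=hole(t,179,246.5,35,150,-1);print("seat outer",circ("top",P,.031))
P=hole(s,176,192,34,130,-1);print("seat outer scene",circ("scene",P,.031))
P=hole(t,386,246,40,75,-1)
# desired grasp: tool z down, y across handle
o=arm.get_obs();R=o["tool_rot"];print(o["t"],o["eef_pos"],"tool x dir deg",np.degrees(np.arctan2(R[1,0],R[0,0])))
for tgt in((.5463,.0070,.20),):print("shift tool mm",R.T@(np.array(tgt)-o["eef_pos"])*1e3)
E
```

```text
top hole [392.725  242.0692] [ 0.489  -0.2474  0.0176]
scene hole 72 [ 0.4853 -0.2511  0.0035]
scene hole 72 [ 0.4922 -0.2563  0.01  ]
[[ 40  38  33 125 220 251 246 245 244 245 245 246 246 246 246 247 248 180
   44  35  39  39  40  39]
 [ 34  32 147 249 246 246 244 245 247 248 246 246 247 247 247 246 246 246
  248 170  29  38  40  40]
 [ 30 153 252 246 246 246 248 248 235 228 216 212 210 225 235 247 247 246
  246 249 213  27  38  40]
 [ 49 244 247 247 248 249 234 212 214 208 206 199 193 183 171 172 230 247
  245 245 249 210  29  38]
 [167 246 244 245 248 240 200 204 213 218 200 196 205 180 165 146 129 202
  245 244 246 250 173  35]
 [176 247 245 245 246 195 210 236 226 219 217 210 204 194 161 152 121 100
  240 244 244 245 247  27]
 [174 245 244 246 248 217 216 213 214 208 202 198 186 171 140 132 127  99
  201 243 243 245 251  47]
 [114 248 244 243 244 237 191 208 225 239 236 231 225 161 132 127 123 106
  221 247 246 245 249  84]
 [ 87 216 244 243 244 244 237 216 213 214 214 206 197 186 139 133 118 116
  249 246 247 248 253  82]
 [ 90 128 241 243 243 243 244 238 197 164 161 163 162 15
[... 346 characters left out ...]
]
 [106 115 116 133 141 155 164 189 220 240 245 248 247 247 247 247 244 240
  226 211 208 232 178  76]
 [ 95 126 119 134 149 148 166 175 183 191 199 207 211 218 217 216 214 217
  209 198 236 207 149  83]
 [ 72 112 188 128 147 146 167 188 167 186 190 195 200 205 207 205 207 216
  228 227 207 216 127  83]
 [ 76 104 122 194 164 147 166 175 179 202 208 201 211 224 226 225 235 229
  216 207 222 212  79  77]]
slot dir 47.87073677793637
slot dir lo 42.862158816238974 [ 0.4925 -0.2527  0.051 ] [ 0.483  -0.2485  0.048 ]
seat outer [0.4834 0.2122 0.0549]
seat outer scene [0.4724 0.196  0.0703]
2.0 [ 0.2697 -0.5914  0.2039] tool x dir deg 24.509099599543532
shift tool mm [ 499.9266 -429.7542    3.9218]
```

The ring hole centre is (0.489,-0.247) with fitted radius 17.6 mm (nominal 18). The slot runs at about 46° and the key at about -15°. Moving above the key.

```bash
python3 -m pendant '[[[25,-21.5,0],[0,0,0],-1],[[25,-21.5,0],[0,0,0],-1],[[25,-21.5,0],[0,0,0],-1],[[25,-21.5,0],[0,0,0],-1],[[25,-21.5,0],[0,0,0],-1],[[25,-21.5,0],[0,0,0],-1],[[25,-21.5,0],[0,0,0],-1],[[25,-21.5,0],[0,0,0],-1],[[25,-21.5,0],[0,0,0],-1],[[25,-21.5,0],[0,0,0],-1],[[25,-21.5,0],[0,0,0],-1],[[25,-21.5,0],[0,0,0],-1],[[25,-21.5,0],[0,0,0],-1],[[25,-21.5,0],[0,0,0],-1],[[25,-21.5,0],[0,0,0],-1],[[25,-21.5,0],[0,0,0],-1],[[25,-21.5,0],[0,0,0],-1],[[25,-21.5,0],[0,0,0],-1],[[25,-21.5,0],[0,0,0],-1],[[25,-21.5,0],[0,0,0],-1]]' 40
python3 -m pendant '[[[0,0,0],[0,0,0.138],-1],[[0,0,0],[0,0,0.138],-1],[[0,0,0],[0,0,0.138],-1],[[0,0,0],[0,0,0.138],-1],[[0,0,0],[0,0,0.138],-1],[[0,0,0],[0,0,0],-1]]'
cat > st.py <<'E'
import sys
from h import *
np.set_printoptions(precision=4,suppress=True)
o=arm.get_obs();R=o["tool_rot"];print("t",o["t"],"pos",o["eef_pos"],"phi",np.degrees(np.arctan2(R[1,0],R[0,0])).round(2),"tilt",R[:2,2],"F",o["wrist_force"],"M",o["moment"],"w",o["gripper_width"],"q7",o["qpos"][6])
if len(sys.argv)>3:
    print("shift",R.T@(np.array([float(v) for v in sys.argv[1:4]])-o["eef_pos"])*1e3)
E
python3 st.py .5463 .0070 .098
```

```text
t: 4.0
eef_pos: [0.5468, 0.0085, 0.2041]
tool_rot: [[0.91, 0.415, 0.0], [0.415, -0.91, -0.0], [0.0, 0.0, -1.0]]
wrist_force: [0.8, 0.3, -0.1]
gripper_width: 0.0855
t: 4.6
eef_pos: [0.5463, 0.0074, 0.204]
tool_rot: [[0.966, -0.259, 0.0], [-0.259, -0.966, -0.0], [0.0, 0.0, -1.0]]
wrist_force: [0.2, 0.3, -0.0]
gripper_width: 0.0859
t 4.6 pos [0.5463 0.0074 0.204 ] phi -15.03 tilt [ 0.0002 -0.0004] F [ 0.2245  0.255  -0.0263] M [0.0118 0.0017 0.0135] w 0.08589488238280558 q7 -1.787724679949615
shift [  0.0466   0.3391 105.9917]
```

```bash
python3 -m pendant '[[[0,0.3,30],[0,0,0],-1],[[0,0,30],[0,0,0],-1],[[0,0,20],[0,0,0],-1],[[0,0,11],[0,0,0],-1],[[0,0,0],[0,0,0],-1],[[0,0,0],[0,0,0],0.4],[[0,0,0],[0,0,0],0.6],[[0,0,0],[0,0,0],1],[[0,0,0],[0,0,0],1],[[0,0,0],[0,0,0],1],[[0,0,0],[0,0,0],1],[[0,0,0],[0,0,0],1],[[0,0,0],[0,0,0],1],[[0,0,0],[0,0,0],1]]' 70; python3 st.py
```

```text
t: 6.0
eef_pos: [0.5462, 0.007, 0.1129]
tool_rot: [[0.966, -0.259, -0.0], [-0.259, -0.966, -0.0], [-0.0, 0.0, -1.0]]
wrist_force: [-0.6, -0.0, 0.0]
gripper_width: -0.0003
t 6.0 pos [0.5462 0.007  0.1129] phi -15.02 tilt [-0. -0.] F [-0.5902 -0.0204  0.0462] M [-0.058   0.0574  0.0268] w -0.00034926064312842795 q7 -1.7588824570835653
```

Run:
```python
from h import *
s=arm.camera("scene")[:,:,::-1];cv2.imwrite("pics/full2.png",s);cv2.imwrite("pics/c2.png",cv2.resize(s[100:260,190:350],(640,640),interpolation=2))
```

```text
(no output)
```

View pics/c2.png

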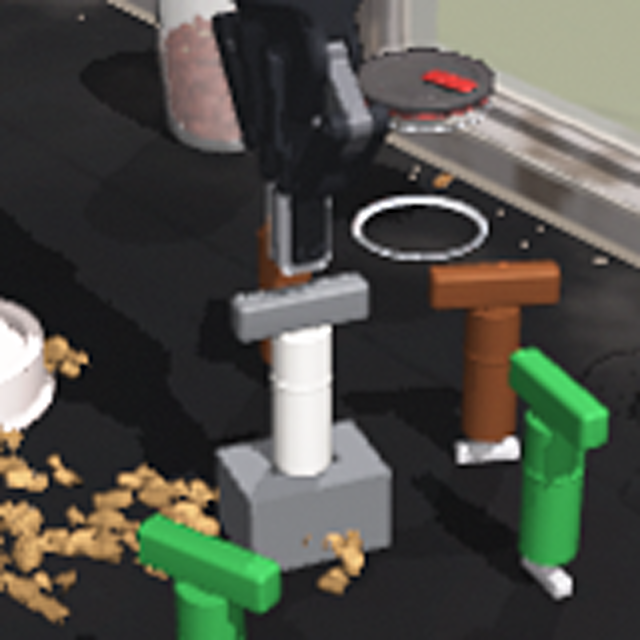

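Run:
```python
from h import *
for p in((.5462,.007,.1129),(.5462,.007,.128),(.5462,.007,.0),(.5462,.007,.04)):
    q=proj("scene",p)[0];print(p,q,"crop",(q-[190,100])*4,"top",proj("top",p)[0])
for q in("key","holder"):
  for c in("scene","top"):
    if q=="key" and c=="scene":arm.camera("top")
    for r in arm.trace(c,q)[:4]:
        ys,xs=np.where(r["region"]);print(c,q,round(r["conf"],2),xs.min(),xs.max(),ys.min(),ys.max())
im=arm.camera("top")[:,:,::-1]; cv2.imwrite("pics/top2.png",im)
```

```text
(0.5462, 0.007, 0.1129) [265.17136526 179.34213162] crop [300.68546102 317.3685265 ] top [271.60744623 213.35508607]
(0.5462, 0.007, 0.128) [265.08143409 171.63444476] crop [300.32573634 286.53777903] top [271.45408634 212.34842052]
(0.5462, 0.007, 0.0) [265.80082718 232.91026583] crop [303.2033087  531.64106334] top [272.61600315 219.9756588 ]
(0.5462, 0.007, 0.04) [265.58612962 214.71332526] crop [302.34451848 458.85330104] top [272.28414782 217.79716358]
scene key 0.89 225 260 229 292
scene key 0.87 318 341 187 249
scene key 0.76 248 281 169 218
scene key 0.61 297 329 166 215
top key 0.65 305 332 181 197
top key 0.61 305 332 267 279
scene holder 0.7 245 287 206 242
top holder 0.65 157 203 224 270
```

The shut fingertips show at crop (300,272), just above the bar at (300,285). The tips are therefore about 20 mm higher than I expected from the TCP reading. I'll reopen, go lower and close gently, using the width (14 or 26 mm) to tell bar from shank.

```bash
python3 -m pendant '[[[0,0,0],[0,0,0],-1],[[0,0,0],[0,0,0],-1],[[0,0,0],[0,0,0],-1],[[0,0,0],[0,0,0],-1],[[0,0,0],[0,0,0],-1],[[0,0,6],[0,0,0],-1],[[0,0,7],[0,0,0],-1],[[0,0,0],[0,0,0],0.2],[[0,0,0],[0,0,0],0.6],[[0,0,0],[0,0,0],1],[[0,0,0],[0,0,0],1],[[0,0,0],[0,0,0],1],[[0,0,0],[0,0,0],1],[[0,0,0],[0,0,0],1],[[0,0,0],[0,0,0],1]]' 20; python3 st.py
python3 - <<'E'
from h import *
s=arm.camera("scene")[:,:,::-1];cv2.imwrite("pics/c3.png",cv2.resize(s[130:230,215:315],(600,600),interpolation=2))
E
```

```text
t: 7.85
eef_pos: [0.5464, 0.0071, 0.1001]
tool_rot: [[0.966, -0.259, 0.0], [-0.259, -0.966, 0.0], [0.0, -0.0, -1.0]]
wrist_force: [-0.8, -0.3, 2.2]
gripper_width: 0.0117
t 7.85 pos [0.5464 0.0071 0.1001] phi -15.02 tilt [0.0005 0.0002] F [-0.8312 -0.3184  2.1976] M [0.0786 0.0202 0.0231] w 0.01170504480243199 q7 -1.7550125736945807
```

View pics/c3.png

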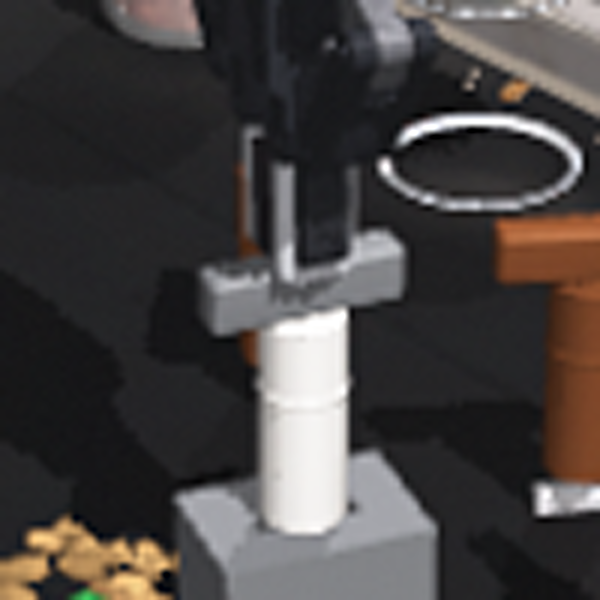

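The fingers now hold only the top edge of the bar (tips near crop (310,280), width 11.7 mm on the bevel). I'll reopen and go 7 mm lower for a full grip.

```bash
python3 -m pendant '[[[0,0,0],[0,0,0],-0.2],[[0,0,0],[0,0,0],-0.2],[[0,0,0],[0,0,0],-0.2],[[0,0,0],[0,0,0],-0.2],[[0,0,7],[0,0,0],-0.2],[[0,0,0],[0,0,0],-0.2],[[0,0,0],[0,0,0],0.6],[[0,0,0],[0,0,0],1],[[0,0,0],[0,0,0],1],[[0,0,0],[0,0,0],1],[[0,0,0],[0,0,0],1],[[0,0,0],[0,0,0],1]]' 30; python3 st.py
```

```text
t: 9.1
eef_pos: [0.5462, 0.007, 0.093]
tool_rot: [[0.966, -0.259, 0.0], [-0.259, -0.966, 0.0], [0.0, -0.0, -1.0]]
wrist_force: [0.1, -0.3, 1.0]
gripper_width: 0.0128
t 9.1 pos [0.5462 0.007  0.093 ] phi -15.02 tilt [0.0002 0.0001] F [ 0.0815 -0.3073  1.0482] M [0.0038 0.086  0.0238] w 0.012821832701861694 q7 -1.7529300957276883
```

```bash
python3 -m pendant '[[[0,0,0],[0,0,0],1],[[0,0,0],[0,0,0],1],[[0,0,-4],[0,0,0],1],[[0,0,-8],[0,0,0],1],[[0,0,-12],[0,0,0],1],[[0,0,-18],[0,0,0],1],[[0,0,-25],[0,0,0],1],[[0,0,-25],[0,0,0],1],[[0,0,-25],[0,0,0],1],[[0,0,0],[0,0,0],1],[[0,0,0],[0,0,0],1]]' 100; python3 st.py .489 -.2474 .209
```

```text
t: 10.2
eef_pos: [0.5462, 0.0069, 0.2106]
tool_rot: [[0.966, -0.259, 0.001], [-0.259, -0.966, 0.0], [0.001, -0.0, -1.0]]
wrist_force: [-0.3, -0.1, -1.3]
gripper_width: 0.0101
t 10.2 pos [0.5462 0.0069 0.2106] phi -15.03 tilt [0.0011 0.0001] F [-0.2658 -0.059  -1.2993] M [0.0122 0.0011 0.0239] w 0.010052068733252576 q7 -1.787512198337144
shift [ 10.7259 260.4551   1.4701]
```

```bash
python3 -m pendant '[[[1.1,15,0],[0,0,0],1],[[1.1,27,0],[0,0,0],1],[[1.1,29,0],[0,0,0],1],[[1.1,29,0],[0,0,0],1],[[1.1,29,0],[0,0,0],1],[[1.1,29,0],[0,0,0],1],[[1.1,29,0],[0,0,0],1],[[1.1,29,0],[0,0,0],1],[[1.1,29,0],[0,0,0],1],[[0.8,15.5,0],[0,0,0],1],[[0,0,0],[0,0,-0.133],1],[[0,0,0],[0,0,-0.133],1],[[0,0,0],[0,0,-0.133],1],[[0,0,0],[0,0,-0.133],1],[[0,0,0],[0,0,-0.133],1],[[0,0,0],[0,0,-0.133],1],[[0,0,0],[0,0,-0.133],1],[[0,0,0],[0,0,-0.133],1],[[0,0,0],[0,0,0],1],[[0,0,0],[0,0,0],1]]'; python3 st.py .489 -.2474 .21
python3 - <<'E'
from h import *
s=arm.camera("scene")[:,:,::-1];cv2.imwrite("pics/full4.png",s);cv2.imwrite("pics/c4.png",cv2.resize(s[180:350,265:435],(680,680),interpolation=2)[:600])
t=arm.camera("top")[:,:,::-1];cv2.imwrite("pics/top4.png",t)
for p in((.489,-.2474,.081),(.489,-.2474,.155),(.489,-.2474,.139),(.489,-.2474,.22)):print(p,proj("scene",p)[0])
E
```

```text
t: 12.2
eef_pos: [0.4884, -0.2474, 0.2093]
tool_rot: [[0.698, 0.716, -0.001], [0.716, -0.698, 0.001], [-0.0, -0.001, -1.0]]
wrist_force: [0.2, 0.6, -1.5]
gripper_width: 0.0103
t 12.2 pos [ 0.4884 -0.2474  0.2093] phi 45.75 tilt [-0.0011  0.0008] F [ 0.2269  0.6429 -1.528 ] M [ 0.0092 -0.0059 -0.0815] w 0.010279361510359464 q7 -0.4098481923921842
shift [ 0.4082  0.4551 -0.6622]
(0.489, -0.2474, 0.081) [348.88834142 282.50755716]
(0.489, -0.2474, 0.155) [353.13890633 239.30210867]
(0.489, -0.2474, 0.139) [352.18164895 249.06313193]
(0.489, -0.2474, 0.22) [357.26526619 197.0180741 ]
```

View pics/c4.png

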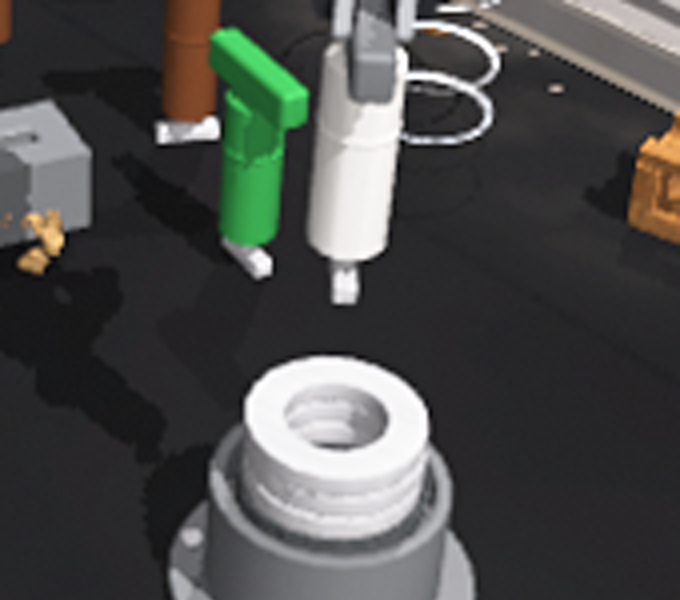

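The key hangs over the bore with its shank at crop (347,250) and the ring hole at (336,418). The shank looks slightly tilted in the grip, so I'll quantify it.

```bash
cat > sh.py <<'E'
import sys
from h import *
from scipy.optimize import least_squares
np.set_printoptions(precision=4,suppress=True)
def shank(s,top,zs,rows,cg):
    """edges of white shank in scene picture -> shoulder x,y lateral + tilt"""
    g=s.min(2).astype(float);L=[]
    for r in rows:
        c0=int(cg(r));w=g[r,c0-16:c0+17]>0
        v=g[r]
        l=c0
        while v[l]>120:l-=1
        rr=c0
        while v[rr]>120:rr+=1
        l=l+(120-v[l])/(v[l+1]-v[l]);rr=rr-1+(v[rr-1]-120)/(v[rr-1]-v[rr]);L.append((r,l,rr))
    return np.array(L)
E
python3 - <<'E'
from sh import *
s=cv2.imread("pics/full4.png");o=arm.get_obs()
L=shank(s,None,None,range(206,240,3),lambda r:353-(r-240)*.06)
zs=.1563
def model(x,y,tx,ty,zs):
    th=np.linspace(0,2*np.pi,60);out=[]
    for h in np.linspace(0,.07,15):
        out.append([(x+tx*h+.013*np.cos(a),y+ty*h+.013*np.sin(a),zs+h) for a in th])
    P=np.array(out).reshape(-1,3);q=proj("scene",P).reshape(15,60,2);l=q[np.arange(15),q[:,:,0].argmin(1)];r=q[np.arange(15),q[:,:,0].argmax(1)];return l,r,q
l,r,q=model(*o["eef_pos"][:2],0,0,zs)
for row,a,b in L:
    i=lambda e:np.interp(row,e[::-1,1],e[::-1,0]); print(row,a.round(2),b.round(2),"model",i(l).round(2),i(r).round(2),"d",((a+b)/2-(i(l)+i(r))/2).round(2))
print("model shoulder lowest row",q[0,:,1].max(), "px/mm col",proj("scene",[(.4884,-.2474,.156)])[0],proj("scene",[(.4894,-.2474,.156)])[0],proj("scene",[(.4884,-.2464,.156)])[0])
c=int(q[0,q[0,:,1].argmax(),0]);print(c,s.min(2)[236:258,c-3:c+1].T)
E
```

```text
206.0 345.1 365.43 model 345.77 366.74 d -0.99
209.0 344.57 365.12 model 345.52 366.41 d -1.12
212.0 344.37 364.87 model 345.26 366.08 d -1.05
215.0 344.26 364.17 model 345.01 365.75 d -1.17
218.0 343.78 363.75 model 344.76 365.42 d -1.32
221.0 343.63 363.44 model 344.5 365.09 d -1.26
224.0 343.23 363.22 model 344.25 364.76 d -1.28
227.0 342.8 362.57 model 343.99 364.43 d -1.53
230.0 342.63 362.38 model 343.74 364.1 d -1.41
233.0 342.4 362.07 model 343.48 363.77 d -1.39
236.0 342.12 361.54 model 343.23 363.44 d -1.5
239.0 342.18 361.18 model 343.06 363.11 d -1.4
model shoulder lowest row 244.53157894376105 px/mm col [352.8844 238.858 ] [353.4094 238.568 ] [352.3232 238.5122]
354 [[237 237 237 238 237 237 237 241 233 167 143 125 185 238 239 242 234 220
  217 178  51  35]
 [238 238 238 238 239 239 239 241 233 169 141 158 220 242 243 247 243 222
  221 184  54  37]
 [238 239 239 239 239 240 240 242 232 145 116 173 227 226 234 245 240 203
  191 154  49  37]
 [240 240 240 240 241 241 241 245 229  93  59  85 101 110 131 160 151 117
   76  53  36  39]]
```

Run:
```python
from h import *
np.set_printoptions(precision=4,suppress=True)
a=np.linspace(0,2*np.pi,360)
def ext(c,x,y,z,r):
    q=proj(c,np.c_[x+r*np.cos(a),y+r*np.sin(a),0*a+z]);return np.r_[q.min(0),q.max(0)]
print("hole model",ext("scene",.489,-.2474,.081,.018),"outer",ext("scene",.489,-.2474,.081,.032))
g=cv2.cvtColor(cv2.imread("pics/full4.png"),6)
for r in(281,282,283,284):print(r,g[r,322:340],g[r,356:376])
print("cols",g[268:282,347:350].T, g[286:298,347:350].T)
print("back outer edge",g[262:274,351:354].T)
print("cup rim model",ext("scene",.487,-.2474,.052,.043), "flange",ext("scene",.487,-.2474,.005,.056))
for x in(.4865,):
  print("top flange model",ext("top",.487,-.2474,.005,.056))
t=cv2.imread("pics/top0.png");g=cv2.cvtColor(t,6)
print(g[245,352:366],g[245,404:418]);print(g[214:226,384],g[264:276,384])
```

```text
hole model [335.8478 274.1104 361.9798 291.2546] outer [325.7307 267.8083 372.2068 298.3137]
281 [ 36  36  35  33 177 252 248 246 246 246 246 247 248 246 223 190 202 220] [139 134 126 116 134 219 249 246 245 245 246 247 248 253 230  76  32  38
  40  40]
282 [ 37  38  37  38 180 253 248 247 247 247 246 247 247 240 199 191 213 236] [156 133 122 113 103 175 242 247 246 245 245 245 246 250 249 178  27  37
  39  40]
283 [ 41  41  37  39 178 251 247 246 247 247 248 248 248 239 201 216 228 232] [161 136 127 114 101 122 215 246 245 245 246 246 245 247 254 221  27  36
  39  41]
284 [ 41  39  37  42 177 250 246 245 246 247 248 248 249 242 220 229 218 215] [135 135 130 119 101 104 206 247 245 244 245 246 246 247 252 223  48  35
  39  40]
cols [[ 25 197 254 248 247 247 247 241 217 211 208 198 209 225]
 [ 26 195 254 248 247 247 248 240 216 209 204 185 200 224]
 [ 26 195 254 248 248 247 248 241 215 206 200 194 212 222]] [[236 219 214 210 168  76 190 247 247 245 246 248]
 [234 216 210 207 166  80 164 241 247 245 246 248]
 [232 212 206 203 166  89 162 240 247 246 246 247]]
back outer edge [[ 41  41  41  40  40  37  30 143 239 248 248 248]
 [ 41  40  41  40  39  38  30 140 238 248 248 248]
 [ 41  41  40  40  40  39  32 109 226 250 247 248]]
cup rim model [315.8764 278.9002 377.1081 320.6773] flange [305.647  296.7094 382.7659 352.254 ]
top flange model [360.4427 220.8689 409.3142 270.3274]
[ 61  58  67  62  61  67  65  61  76 118 143 147 145 148] [247 247 247 247 224 210 108  80  80  82  82  85  79  82]
[ 78  81  80  80  78  84 129 205 244 247 244 212] [169 197 199 197 199 170  92  73  72  73  73  73]
```

```bash
python3 -m pendant '[[[-0.2,1.5,15],[0,0,0],1],[[0,0,20],[0,0,0],1],[[0,0,15],[0,0,0],1],[[0,0,7],[0,0,0],1],[[0,0,5],[0,0,0],1],[[0,0,5],[0,0,0],1],[[0,0,5],[0,0,0],1],[[0,0,5],[0,0,0],1],[[0,0,5],[0,0,0],1],[[0,0,0],[0,0,0],1],[[0,0,0],[0,0,0],1]]'; python3 st.py .4893 -.2486 .12
```

```text
t: 13.4
eef_pos: [0.4899, -0.2486, 0.1279]
tool_rot: [[0.695, 0.719, 0.0], [0.719, -0.695, 0.0], [0.0, -0.0, -1.0]]
wrist_force: [-0.2, -0.7, -0.4]
gripper_width: 0.0102
t 13.4 pos [ 0.4899 -0.2486  0.1279] phi 45.94 tilt [0. 0.] F [-0.1588 -0.6915 -0.3583] M [ 0.0449  0.0123 -0.0446] w 0.010242618368517845 q7 -0.42228921759062465
shift [-0.4489 -0.4674  7.8949]
```

```bash
python3 -m pendant '[[[-0.4,-0.4,2],[0,0,0],1],[[0,0,2],[0,0,0],1],[[0,0,1.5],[0,0,0],1],[[0,0,1.5],[0,0,0],1],[[0,0,1],[0,0,0],1],[[0,0,0],[0,0,0],1]]'; python3 -m pendant '[[[0,0,1],[0,0,0],1],[[0,0,1],[0,0,0],1],[[0,0,1],[0,0,0],1],[[0,0,0],[0,0,0],1]]';python3 -m pendant '[[[0,0,1],[0,0,0],1],[[0,0,1],[0,0,0],1],[[0,0,0],[0,0,0],1]]'
```

```text
t: 14.0
eef_pos: [0.4894, -0.2486, 0.1199]
tool_rot: [[0.695, 0.719, 0.0], [0.719, -0.695, 0.0], [0.0, -0.0, -1.0]]
wrist_force: [-0.6, -0.2, -0.9]
gripper_width: 0.0103
t: 14.4
eef_pos: [0.4894, -0.2487, 0.1168]
tool_rot: [[0.695, 0.719, 0.0], [0.719, -0.695, -0.0], [0.0, 0.0, -1.0]]
wrist_force: [-0.0, -0.4, -0.7]
gripper_width: 0.0102
t: 14.7
eef_pos: [0.4894, -0.2486, 0.1148]
tool_rot: [[0.695, 0.719, 0.0], [0.719, -0.695, -0.0], [0.0, 0.0, -1.0]]
wrist_force: [0.5, -0.7, -2.1]
gripper_width: 0.0104
```

```bash
python3 -m pendant '[[[0,0,1.5],[0,0,0],1],[[0,0,1.5],[0,0,0],1],[[0,0,1.5],[0,0,0],1],[[0,0,0],[0,0,0],1]]'; python3 -m pendant '[[[0,0,1.5],[0,0,0],1],[[0,0,1.5],[0,0,0],1],[[0,0,1.5],[0,0,0],1],[[0,0,0],[0,0,0],1]]';python3 -m pendant '[[[0,0,1],[0,0,0],1],[[0,0,1],[0,0,0],1],[[0,0,0],[0,0,0],1]]'
```

```text
t: 15.1
eef_pos: [0.4893, -0.2486, 0.1102]
tool_rot: [[0.695, 0.719, -0.0], [0.719, -0.695, 0.0], [-0.0, -0.0, -1.0]]
wrist_force: [0.7, -0.5, -2.7]
gripper_width: 0.0104
t: 15.5
eef_pos: [0.489, -0.2484, 0.1056]
tool_rot: [[0.695, 0.719, -0.001], [0.719, -0.695, 0.0], [-0.0, -0.001, -1.0]]
wrist_force: [-0.6, -0.2, -1.7]
gripper_width: 0.0106
t: 15.8
eef_pos: [0.4894, -0.2486, 0.1041]
tool_rot: [[0.695, 0.719, 0.0], [0.719, -0.695, -0.0], [0.0, 0.0, -1.0]]
wrist_force: [-0.3, 0.5, 2.3]
gripper_width: 0.0104
```

Contact came at eef 0.1042, which is 16 mm below where a blocked foot would have touched, so the shoulder is on the carrier. I'll press 1 mm more to confirm, back off to mid-play and turn 85°.

```bash
python3 -m pendant '[[[0,0,1],[0,0,0],1],[[0,0,0],[0,0,0],1],[[0,0,0],[0,0,0],1]]'; python3 st.py; python3 -m pendant '[[[0,0,-1.5],[0,0,0],1],[[0,0,-0.5],[0,0,0],1],[[0,0,0],[0,0,-0.13],1],[[0,0,0],[0,0,-0.13],1],[[0,0,0],[0,0,-0.13],1],[[0,0,0],[0,0,-0.13],1],[[0,0,0],[0,0,0],1]]'; python3 st.py
```

```text
t: 16.1
eef_pos: [0.4895, -0.2486, 0.1031]
tool_rot: [[0.695, 0.719, 0.0], [0.719, -0.695, -0.0], [0.0, 0.0, -1.0]]
wrist_force: [0.4, 1.1, 3.5]
gripper_width: 0.0103
t 16.1 pos [ 0.4895 -0.2486  0.1031] phi 45.94 tilt [ 0.0003 -0.0001] F [0.3863 1.0579 3.5064] M [0.1093 0.1383 0.0114] w 0.010291630167983257 q7 -0.42701344123767526
t: 16.8
eef_pos: [0.489, -0.2486, 0.1045]
tool_rot: [[0.246, 0.969, -0.0], [0.969, -0.246, 0.001], [0.001, -0.001, -1.0]]
wrist_force: [-0.5, 0.2, -2.3]
gripper_width: 0.0101
t 16.8 pos [ 0.489  -0.2486  0.1045] phi 75.74 tilt [-0.0004  0.0007] F [-0.5252  0.2199 -2.3376] M [ 0.0222 -0.0166  0.0026] w 0.010080189176175494 q7 -0.04477180958185758
```

```bash
python3 -m pendant '[[[0,0,0],[0,0,-0.13],1],[[0,0,0],[0,0,-0.13],1],[[0,0,0],[0,0,-0.13],1],[[0,0,0],[0,0,-0.13],1],[[0,0,0],[0,0,-0.13],1],[[0,0,0],[0,0,-0.13],1],[[0,0,0],[0,0,-0.13],1],[[0,0,0],[0,0,-0.1],1],[[0,0,0],[0,0,0],1]]'; python3 st.py;  python3 -m pendant '[[[0,0,-1],[0,0,0],1],[[0,0,-1],[0,0,0],1],[[0,0,-1],[0,0,0],1],[[0,0,-2],[0,0,0],1],[[0,0,-3],[0,0,0],1],[[0,0,-4],[0,0,0],1],[[0,0,0],[0,0,0],1],[[0,0,0],[0,0,0],1]]'; python3 st.py
```

```text
t: 17.7
eef_pos: [0.489, -0.2487, 0.1045]
tool_rot: [[-0.688, 0.726, -0.001], [0.726, 0.688, 0.001], [0.001, 0.0, -1.0]]
wrist_force: [0.3, 0.0, -1.0]
gripper_width: 0.0104
t 17.7 pos [ 0.489  -0.2487  0.1045] phi 133.44 tilt [-0.0006  0.0007] F [ 0.3383  0.0179 -1.0331] M [-0.0019 -0.0044  0.0595] w 0.010380969623196148 q7 0.71485920920502
t: 18.5
eef_pos: [0.4894, -0.2487, 0.1171]
tool_rot: [[-0.69, 0.724, 0.0], [0.724, 0.69, -0.0], [-0.0, 0.0, -1.0]]
wrist_force: [-0.2, 0.2, -3.8]
gripper_width: 0.0104
t 18.5 pos [ 0.4894 -0.2487  0.1171] phi 133.59 tilt [ 0.0004 -0.0002] F [-0.1523  0.1624 -3.8429] M [ 0.0199  0.0731 -0.0309] w 0.010391349867407668 q7 0.7290951895311021
```

The load is -3.8 N, so the whole stack hangs on the key. Lifting.

```bash
python3 -m pendant '[[[0,0,-5],[0,0,0],1],[[0,0,-8],[0,0,0],1],[[0,0,-10],[0,0,0],1],[[0,0,-10],[0,0,0],1],[[0,0,-10],[0,0,0],1],[[0,0,-10],[0,0,0],1],[[0,0,-10],[0,0,0],1],[[0,0,-8],[0,0,0],1],[[0,0,-6],[0,0,0],1],[[0,0,-3],[0,0,0],1],[[0,0,0],[0,0,0],1],[[0,0,0],[0,0,0],1]]'; python3 st.py .4832 .2130 .198
python3 - <<'E'
from h import *
s=arm.camera("scene")[:,:,::-1];cv2.imwrite("pics/full5.png",s)
t=arm.camera("top")[:,:,::-1]
a=s[150:350,230:480];b=t[200:290,140:420]
A=np.zeros((600,560,3),np.uint8);A[:400,:500]=cv2.resize(a,(500,400),interpolation=2);A[410:590,:560]=cv2.resize(b,(560,180))
cv2.imwrite("pics/c5.png",A)
E
```

```text
t: 19.7
eef_pos: [0.4891, -0.2485, 0.1966]
tool_rot: [[-0.69, 0.724, -0.001], [0.724, 0.69, 0.0], [0.001, -0.0, -1.0]]
wrist_force: [0.3, -0.0, -4.0]
gripper_width: 0.0106
t 19.7 pos [ 0.4891 -0.2485  0.1966] phi 133.6 tilt [-0.0006  0.0003] F [ 0.2748 -0.0281 -3.996 ] M [-0.0283  0.0276  0.0364] w 0.010589581117308434 q7 0.807815173691845
shift [338.2841 314.0482  -1.2644]
```

View pics/c5.png

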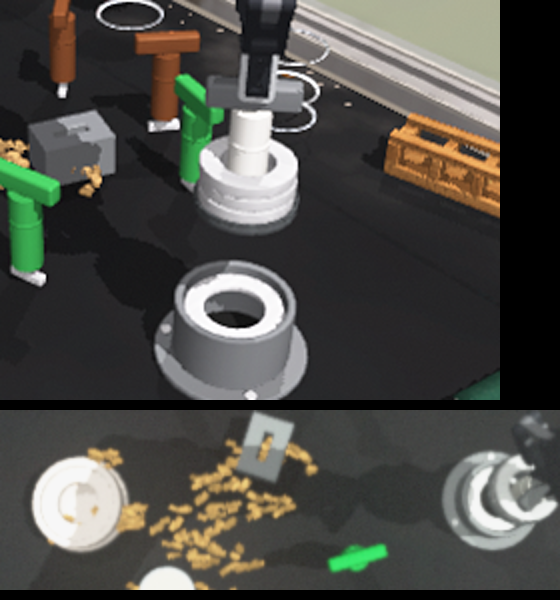

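The stack hangs level on the key, clear above the stand (crop (250,175)). Before travelling I'll fix the seat centre, by drawing model circles over both views.

Run:
```python
from h import *
from scipy.optimize import least_squares
np.set_printoptions(precision=4,suppress=True)
a=np.linspace(0,2*np.pi,100)
A=np.zeros((600,800,3),np.uint8)
C=[(.054,.003),(.05,.031),(.042,.031),(.024,.024)]
for k,(c,f,x0,y0) in enumerate((("top","top0",148,215),("scene","scene0",145,162))):
    im=cv2.imread(f"pics/{f}.png")[y0:y0+62,x0:x0+62].astype(float)
    im=np.clip((im-100)*255/150,0,255).astype(np.uint8) if 0 else np.clip(255*(im/255)**2.5,0,255).astype(np.uint8)
    if k==0:print(cv2.cvtColor(cv2.imread(f"pics/{f}.png"),6)[246,154:208],cv2.cvtColor(cv2.imread(f"pics/{f}.png"),6)[220:274,180])
    big=cv2.resize(im,(400,400),interpolation=2);A[:400,400*k:400*k+400]=0;A[:300,400*k:400*k+400]=big[50:350];s=400/62
    b2=big.copy()
    for (r,z),col in zip(C,((0,0,255),(0,255,0),(255,0,0),(255,0,255))):
        q=proj(c,np.c_[.483+r*np.cos(a),.2134+r*np.sin(a),0*a+z]);q=(q-[x0,y0]+.5)*s
        cv2.polylines(b2,[np.round(q).astype(int)],True,col,1)
    A[300:600,400*k:400*k+400]=b2[50:350]
cv2.imwrite("pics/seat.png",A)
```

```text
[ 74 103 221 247 247 247 244 247 247 247 247 247 247 247 246 234 244 247
 247 247 247 247 247 247 247 247 247 247 247 247 247 247 247 239 240 247
 247 247 247 247 247 246 243 247 247 247 241 225 246 247 192 108 109 143] [ 86  85 103 192 246 247 247 247 246 247 247 247 247 247 247 247 239 245
 247 247 247 247 247 247 247 247 247 247 247 247 247 247 247 247 247 246
 238 247 247 247 247 247 247 247 247 247 247 247 245 247 237 148  92  86]
```

View pics/seat.png

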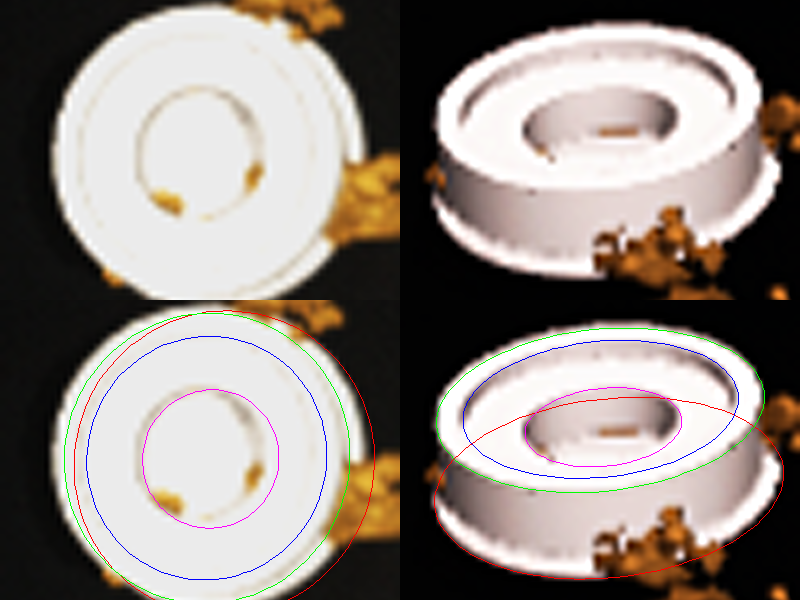

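The top view puts the seat hole about 1.6 px left and 1 px up of the model, giving a centre near (0.4848, 0.2160). The scene view has the same near-bias it showed at the stand, so I trust the top view. Carrying the stack over.

```bash
python3 -m pendant '[[[6,5.6,0],[0,0,0],1],[[12,11.2,0],[0,0,0],1],[[18,16.8,0],[0,0,0],1],[[19.1,17.9,0],[0,0,0],1],[[19.1,17.9,0],[0,0,0],1],[[19.1,17.9,0],[0,0,0],1],[[19.1,17.9,0],[0,0,0],1],[[19.1,17.9,0],[0,0,0],1],[[19.1,17.9,0],[0,0,0],1],[[19.1,17.9,0],[0,0,0],1],[[19.1,17.9,0],[0,0,0],1],[[19.1,17.9,0],[0,0,0],1],[[19.1,17.9,0],[0,0,0],1],[[19.1,17.9,0],[0,0,0],1],[[19.1,17.9,0],[0,0,0],1],[[19.1,17.9,0],[0,0,0],1],[[19.1,17.9,0],[0,0,0],1],[[18,16.8,0],[0,0,0],1],[[12,11.2,0],[0,0,0],1],[[6,5.6,0],[0,0,0],1]]'
python3 -m pendant '[[[0,0,0],[0,0,0],1],[[0,0,0],[0,0,0],1],[[0,0,0],[0,0,0],1]]'; python3 st.py .4848 .2160 .14
python3 - <<'E'
from h import *
s=arm.camera("scene")[:,:,::-1];cv2.imwrite("pics/full6.png",s)
cv2.imwrite("pics/c6.png",cv2.resize(s[80:230,110:260],(600,600),interpolation=2))
E
```

```text
t: 21.8
eef_pos: [0.4838, 0.2199, 0.1972]
tool_rot: [[-0.693, 0.721, -0.0], [0.721, 0.693, 0.002], [0.002, 0.001, -1.0]]
wrist_force: [0.2, -0.4, -4.1]
gripper_width: 0.0102
t: 22.1
eef_pos: [0.4854, 0.2149, 0.1967]
tool_rot: [[-0.688, 0.725, -0.0], [0.725, 0.688, -0.001], [-0.001, -0.001, -1.0]]
wrist_force: [0.3, 0.3, -4.3]
gripper_width: 0.0102
t 22.1 pos [0.4854 0.2149 0.1967] phi 133.51 tilt [-0.0004 -0.0013] F [ 0.3298  0.3229 -4.3265] M [0.0554 0.0302 0.0163] w 0.01021779365862248 q7 -0.08842817654224873
shift [ 1.2458  0.4283 56.7447]
```

View pics/c6.png

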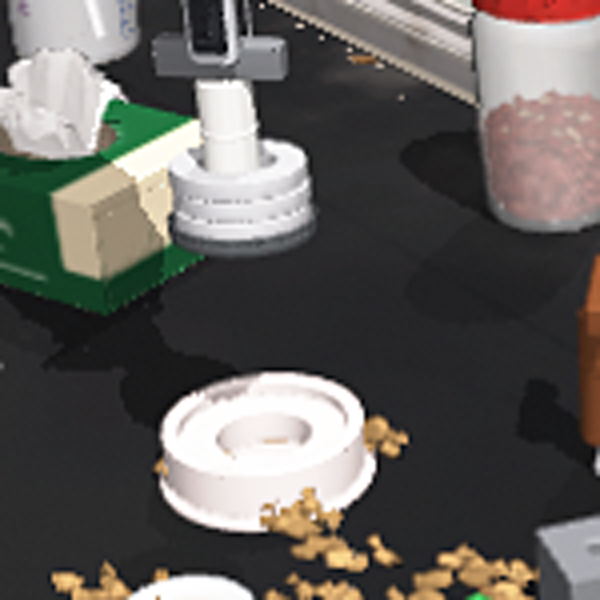

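Run:
```python
from h import *
o=arm.get_obs();x,y,z=o["eef_pos"]
for h in(.008,.014,.03,.09,.105):
    q=proj("scene",(x,y,z-.069+h))[0];print(h,q,"crop",(q-[110,80]+.5)*4)
for p in((.4848,.216,.031),(.483,.2134,.031)):q=proj("scene",p)[0];print("seat",q,(q-[110,80]+.5)*4)
```

```text
0.008 [170.82628124 137.13842327] crop [245.30512495 230.55369306]
0.014 [170.49479519 134.23487392] crop [243.97918074 218.93949567]
0.03 [169.60152653 126.40195683] crop [240.40610613 187.6078273 ]
0.09 [166.12710953  95.81456702] crop [226.50843812  65.25826808]
0.105 [165.2265965   87.85499209] crop [222.90638601  33.41996838]
seat [175.73708476 184.96584013] [264.94833904 421.86336053]
seat [175.63063816 185.76547814] [264.52255263 425.06191256]
```

```bash
python3 -m pendant '[[[1,0.4,8],[0,0,0],1],[[0,0,15],[0,0,0],1],[[0,0,18],[0,0,0],1],[[0,0,18],[0,0,0],1],[[0,0,18],[0,0,0],1],[[0,0,12],[0,0,0],1],[[0,0,8],[0,0,0],1],[[0,0,4],[0,0,0],1],[[0,0,3],[0,0,0],1],[[0,0,1.5],[0,0,0],1],[[0,0,0],[0,0,0],1],[[0,0,0],[0,0,0],1]]';python3 st.py .4848 .2160 .085; python3 -m pendant '[[[0,0,1.5],[0,0,0],1],[[0,0,1],[0,0,0],1],[[0,0,1],[0,0,0],1],[[0,0,1],[0,0,0],1],[[0,0,1],[0,0,0],1],[[0,0,0],[0,0,0],1],[[0,0,0],[0,0,0],1]]';python3 st.py
```

```text
t: 23.35
eef_pos: [0.4853, 0.2175, 0.0918]
tool_rot: [[-0.69, 0.724, 0.001], [0.724, 0.69, 0.0], [-0.0, 0.001, -1.0]]
wrist_force: [-0.4, -0.2, -2.9]
gripper_width: 0.0106
t 23.35 pos [0.4853 0.2175 0.0918] phi 133.6 tilt [0.0008 0.0003] F [-0.4201 -0.1544 -2.9357] M [ 0.0179  0.0118 -0.0116] w 0.010583852045887633 q7 -0.2063974907758468
shift [-0.723  -1.4044  6.8323]
t: 24.05
eef_pos: [0.485, 0.2174, 0.0859]
tool_rot: [[-0.69, 0.724, -0.0], [0.724, 0.69, -0.0], [0.0, -0.0, -1.0]]
wrist_force: [-0.0, 0.3, -3.6]
gripper_width: 0.0104
t 24.05 pos [0.485  0.2174 0.0859] phi 133.6 tilt [-0. -0.] F [-0.001   0.345  -3.6018] M [-0.0276 -0.0106  0.0234] w 0.010404816844811648 q7 -0.2127370142888434
```

```bash
python3 -m pendant '[[[0,0,0.8],[0,0,0],1],[[0,0,0.8],[0,0,0],1],[[0,0,0],[0,0,0],1],[[0,0,0],[0,0,0],1]]';python3 -m pendant '[[[0,0,0.7],[0,0,0],1],[[0,0,0.7],[0,0,0],1],[[0,0,0],[0,0,0],1],[[0,0,0],[0,0,0],1]]'
```

```text
t: 24.45
eef_pos: [0.4853, 0.2175, 0.0845]
tool_rot: [[-0.69, 0.724, 0.001], [0.724, 0.69, 0.0], [-0.0, 0.001, -1.0]]
wrist_force: [-0.4, -0.7, -1.2]
gripper_width: 0.01
t: 24.85
eef_pos: [0.4853, 0.2175, 0.0832]
tool_rot: [[-0.69, 0.724, 0.001], [0.724, 0.69, 0.0], [-0.0, 0.001, -1.0]]
wrist_force: [0.3, -0.2, 3.0]
gripper_width: 0.0102
```

The stack seated at eef 0.0845 and the shoulder took load at 0.083, as predicted. Releasing and backing off.

```bash
python3 -m pendant '[[[0,0,-0.3],[0,0,0],1],[[0,0,0],[0,0,0],0.6],[[0,0,0],[0,0,0],0.5],[[0,0,0],[0,0,0],0.4],[[0,0,0],[0,0,0],0.2],[[0,0,0],[0,0,0],0],[[0,0,0],[0,0,0],-0.5],[[0,0,0],[0,0,0],-1],[[0,0,0],[0,0,0],-1],[[0,0,0],[0,0,0],-1],[[0,0,0],[0,0,0],-1]]' 20; python3 st.py; python3 -m pendant '[[[0,0,-5],[0,0,0],-1],[[0,0,-15],[0,0,0],-1],[[0,0,-25],[0,0,0],-1],[[0,0,-30],[0,0,0],-1],[[0,0,-30],[0,0,0],-1],[[-20,-20,-10],[0,0,0],-1],[[-30,-30,0],[0,0,0],-1],[[-30,-30,0],[0,0,0],-1],[[-30,-30,0],[0,0,0],-1],[[0,0,0],[0,0,0],-1],[[0,0,0],[0,0,0],-1]]'
python3 - <<'E'
from h import *
s=arm.camera("scene")[:,:,::-1];t=arm.camera("top")[:,:,::-1];cv2.imwrite("pics/s7.png",s);cv2.imwrite("pics/t7.png",t)
A=np.zeros((600,800,3),np.uint8);A[:600,:400]=cv2.resize(s[110:230,130:210],(400,600),interpolation=2);A[:400,400:]=cv2.resize(t[200:290,135:225],(400,400),interpolation=2)
a=np.linspace(0,2*np.pi,60)
cv2.imwrite("pics/c7.png",A)
for c in("scene","top"):
  for q in("seat_ledge","ring_top","key_shoulder","ring_bottom"):
    for r in arm.pinpoint(c,q)[:1]:
        print(c,q,np.round(px(r["point"]),1),round(r["conf"],2))
  for q in("clip_jar","beaker","petri_dish"):
    for r in arm.pinpoint(c,q)[:1]:print(c,q,np.round(px(r["point"])),round(r["conf"],2))
E
```

```text
t: 25.95
eef_pos: [0.485, 0.2173, 0.0832]
tool_rot: [[-0.69, 0.724, 0.0], [0.724, 0.69, 0.0], [-0.0, 0.0, -1.0]]
wrist_force: [0.2, 0.5, -0.2]
gripper_width: 0.0856
t 25.95 pos [0.485  0.2173 0.0832] phi 133.6 tilt [0. 0.] F [ 0.1805  0.4603 -0.2265] M [-0.0076 -0.0027 -0.0248] w 0.08560511492996022 q7 -0.21589003125107725
t: 27.05
eef_pos: [0.4814, 0.0609, 0.1986]
tool_rot: [[-0.688, 0.726, 0.001], [0.726, 0.688, 0.0], [-0.0, 0.0, -1.0]]
wrist_force: [0.7, -0.1, -0.4]
gripper_width: 0.0856
scene seat_ledge [173.5 188.5] 0.77
scene ring_top [174.3 176.8] 0.83
scene key_shoulder [311.9 208.5] 0.78
scene ring_bottom [171.6 185. ] 0.53
scene clip_jar [292. 158.] 0.7
scene beaker [369. 206.] 0.71
scene petri_dish [156. 243.] 0.7
top seat_ledge [177.  245.1] 0.56
top ring_top [173.2 242.9] 0.61
top key_shoulder [277.3 172.3] 0.83
top ring_bottom [273.9 215.2] 0.59
top clip_jar [192. 120.] 0.71
top beaker [298. 130.] 0.78
top petri_dish [298. 131.] 0.58
```

View pics/c7.png

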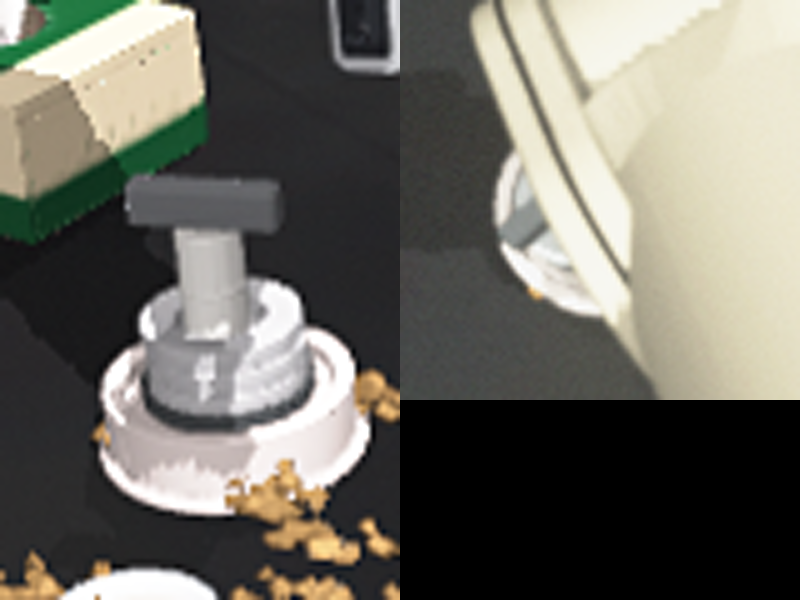

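The key stands upright in the stack inside the rim (scene crop: carrier 140–315, rim 100–356, so centred laterally). The arm blocks the top view, so I'll move clear for one last numerical check.

```bash
python3 -m pendant '[[[-25,-25,-5],[0,0,0],-1],[[-28,-28,0],[0,0,0],-1],[[-28,-28,0],[0,0,0],-1],[[-28,-28,0],[0,0,0],-1],[[-28,-28,0],[0,0,0],-1],[[-28,-28,0],[0,0,0],-1],[[0,0,0],[0,0,0],-1],[[0,0,0],[0,0,0],-1]]'
python3 - <<'E'
from h import *
np.set_printoptions(precision=2,suppress=True)
s=arm.camera("scene")[:,:,::-1];t=arm.camera("top")[:,:,::-1];cv2.imwrite("pics/s8.png",s);cv2.imwrite("pics/t8.png",t)
a=np.linspace(0,2*np.pi,100)
def big(c,im,x0,y0,w,sx,sy):
    b=cv2.resize(im[y0:y0+w,x0:x0+w],(400,400),interpolation=2);n=b.copy();k=400/w
    for r,z,col in((.05,.031,(0,255,0)),(.032,.060,(0,0,255)),(.035,.030,(255,0,255))):
        q=(proj(c,np.c_[sx+r*np.cos(a),sy+r*np.sin(a),0*a+z])-[x0,y0]+.5)*k;cv2.polylines(n,[np.round(q).astype(int)],True,col,1)
    return np.vstack([b[50:350],n[50:350]])
A=np.hstack([big("top",t,148,215,62,.485,.2165),big("scene",s,145,150,66,.483,.2134)])
cv2.imwrite("pics/c8.png",A)
E
```

```text
t: 28.65
eef_pos: [0.4752, -0.1722, 0.203]
tool_rot: [[-0.688, 0.726, -0.0], [0.726, 0.688, 0.001], [0.001, 0.0, -1.0]]
wrist_force: [0.1, 0.1, 0.2]
gripper_width: 0.0853
```

View pics/c8.png

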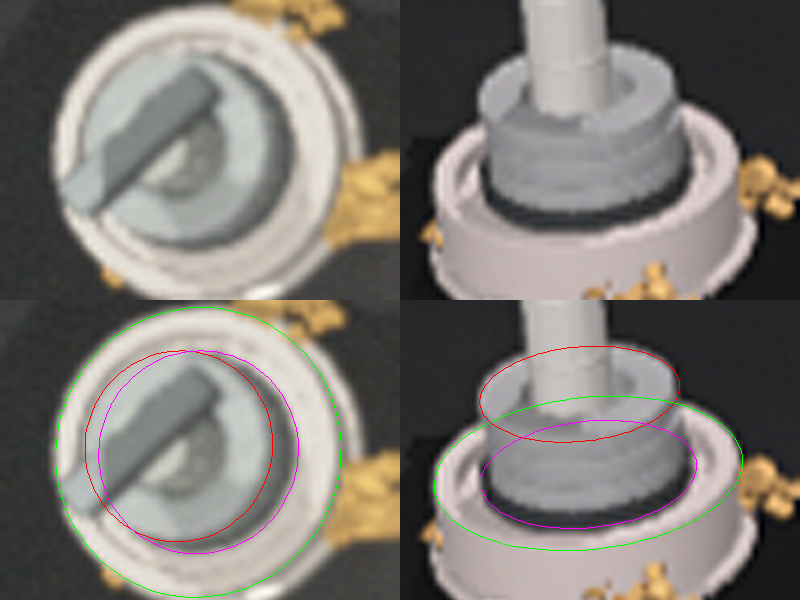

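The top ring's rim and the carrier match the model circles for the seated pose in both views to about 1 mm. The stack is level, the key is upright and the arm is clear. Handing in.

```bash
python3 -c "
from plant import arm
print(arm.hand_in()); o=arm.get_obs(); print(o['t'],o['wrist_force'])"
```

```text
the job is handed in; nothing more can be done
None
the job is handed in; nothing more can be done
```

The stack is standing on the drying seat with the key left upright in it, and I handed the job in at about 28.7 s of the 72 s allowed. No verdict came back.

**What I did:**
- **Key:** I took the grey-handled key out of its block and lowered it through the rings, lined up with the slot I had seen at about 46° in the bore.
- **Carrier:** The shoulder came to rest within 1 mm of the predicted height. I pressed with only about 5 N.
- **Lift and set down:** I turned the key about 88°, lifted all three rings and the carrier (about 4 N at the wrist), and set them down gently. The largest reading at set-down was 3 N.

**Last checks:** Model circles for the seated carrier and top ring matched both camera views to about 1 mm. The stack is inside the rim, the key is upright and the gripper is clear.

**What failed or disagreed:**
- **First two grasps:** The first closed above the handle, because the fingertips sat about 20 mm higher than I expected from the TCP reading. The second caught only the handle's top edge, so I regripped lower.
- **Camera disagreement:** The two cameras differed by about 4 mm on the seat centre. I trusted the top view, and the final picture bore it out.
- **Networks at the end:** They did not find the key shoulder in either view or the lowest ring from above, so I relied on the model circles instead. In the top view the petri dish report landed on the beaker; the scene view had the dish and beaker within 3 pixels of the start and the jar within about 4.

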